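Put the hob's two burners back together

TASK

The hob has been washed and its burner parts are draining on the mat among the crockery. Put both burners back together: set the brass flame ring of the right size into each burner cup, large into large and small into small, then lay the black cap of the same size on its ring, every part level and fully home. Do not push the little espresso cup aside or tip it.

Things in the scene. Friction and masses are not known exactly. Their poses are not given: they have to be found in the camera images.
- burner_large: large burner cup, fixed on the hob: aluminium, round, 54 mm across outside, 12 mm high; bore 48 mm across at the rim, narrowing to 42 mm, floor 2 mm up. Origin at the centre of its underside, on the hob's steel tray; z up. A white igniter pin 9 mm high stands 35 mm from the centre, at the back of the hob (+x).
- burner_small: small burner cup, fixed on the hob: 12 mm high like the large one, 36 mm across outside; bore 30 mm across at the rim, narrowing to 24 mm. Origin at the centre of its underside, on the steel tray; z up. Igniter pin 26 mm from the centre, at the back.
- ring_large: large brass flame ring, 0.16 kg, stands on its spigot (36 mm across, 30 at the foot, 9 long) that goes into the cup; above, a slotted flange 58 mm across, z = 9 to 25 mm, to grasp from above, with an open recess 46 mm across, 11 deep, in its top. Origin at the centre of the spigot's foot, z up. Seated, the flange rests on the cup's rim, its origin 3 mm above the cup's.
- ring_small: small brass flame ring, 0.08 kg, like the large one: spigot 20 mm across (14 at the foot) and 9 long, flange 40 mm across from z = 9 to 25 mm, recess 30 mm across and 11 deep. Origin at the centre of the spigot's foot, z up. Seated, its origin is 3 mm above the small cup's.
- cap_large: large black burner cap, 0.13 kg, stands on its plug (38 mm across, 32 at the foot, 7 long) that goes into the ring's recess; above, a black disc 64 mm across, its edge from z = 7 to 14 mm to grasp from above, domed to 18 mm. Origin at the centre of the plug's foot, z up. Seated, the disc rests on the ring's top, its origin 18 mm above the ring's.
- cap_small: small black burner cap, 0.07 kg, like the large one: plug 22 mm across (16 at the foot) and 7 long, disc 46 mm across with its edge from z = 7 to 14 mm, domed to 18 mm. Origin at the centre of the plug's foot, z up. Seated, its origin is 18 mm above the small ring's.
- espresso_cup: white espresso cup with coloured bands, 60 mm across, 83 mm over its handle, 49 mm high, standing among the parts; to be left alone. Origin at the level of its foot, under the middle of bowl and handle together: the bowl's centre is 12 mm from it along +y, the handle points to -y, nothing reaches beyond 43 mm from it; z up.
- hob: two-burner steel hob on the worktop, 270 mm deep (x), 370 mm wide (y); origin at the centre of its underside at worktop level, z up; its front with two black knobs, 25 mm high, faces -x. Its tray is 50 mm above the worktop, in a rim 7 mm higher. The burners stand 20 mm behind the centre, 85 mm left and right of it; either may be on either side.
- mat: grey-green silicone draining mat, 260 mm (x) by 360 mm (y), fixed; its top, where the parts stand, is 4 mm above the worktop, with a bead 3 mm higher round its edge. Origin at the centre of its underside.
- teaspoon: steel teaspoon, 130 mm long (x), 27 mm wide, 11 mm high, lying at the left edge of the mat; not needed. Origin at the centre of its underside.
Not all that is in view belongs to the job. Leave any purple look-alike of the cap_small alone.

How it is judged:
On the way, in this order (a step that is already met when the one before it is completed fails the run):
1. both flame rings are seated, each in the burner cup of its size (horizontal distance between ring_large and burner_large below 0.008 m and z of ring_large in the frame of burner_large between -0.002 and 0.006 m and angle between each of ring_large, ring_small's own z axis and vertical below 0.06 rad and horizontal distance between ring_small and burner_small below 0.008 m and z of ring_small in the frame of burner_small between -0.002 and 0.006 m), for 0.2 s.
2. both caps are seated, each on the ring of its size (all of step 1 and horizontal distance between cap_large and ring_large below 0.008 m and z of cap_large in the frame of ring_large between 0.014 and 0.0215 m and angle between each of cap_large, cap_small's own z axis and vertical below 0.06 rad and horizontal distance between cap_small and ring_small below 0.008 m and z of cap_small in the frame of ring_small between 0.014 and 0.0215 m), for 0.2 s.
At the end, for the whole second after the job is handed in: Each ring is home in the cup of its size (centre within 8 mm sideways, origin less than 6 mm above the cup's, tilted less than 0.06 rad), each cap is home on the ring of its size (within 8 mm sideways, origin 14 to 21.5 mm above the ring's, tilted less than 0.06 rad), and all four are at rest (all of step 2 and linear speed of each of ring_large, ring_small, cap_large, cap_small below 0.02 m/s); the robot touches nothing.
It fails at once if the espresso cup is shifted more than 20 mm or tipped more than 0.35 rad (distance of espresso_cup from where it was at the start of the episode above 0.02 m or angle between espresso_cup's own z axis and vertical above 0.35 rad).
It also fails if it takes over 106 s, if anything falls off the work surface, if the arm or the gripper's body presses on something with over 40 N, if the wrist force passes 120 N, or if a joint passes its speed limit or range.

ROBOT

A 7-joint arm with a two-finger parallel gripper is mounted at the origin on a cart in front of the work surface, level with it; the furniture and walls round the work are solid. World frame = base frame: x ahead of the robot, y to its left, z up, the work surface at z = 0. Lengths are in m, angles in rad, forces in N, time in s.
With the tool pointing down it reaches from about 0.4 to 0.925 m from the base axis. Payload 5.6 kg.
Tool frame: the origin (TCP) lies at the very end of the fingers, on their centre line; the grasp point (between the pads) lies bot.tcp_to_grasp behind it (bot.tcp_to_grasp is the distance from the TCP to the grasp point, in m); z points along the fingers, y is the line along which they close (so a half turn about z gives the same grasp; the last joint's range is limited). The gripper opens to 85 mm and grips with 20 to 120 N. Pads are 22 mm wide; open, the fingers measure 114 mm over their backs; the gripper's body (76 mm by 85 mm) begins 54 mm behind the grasp point. The pads swing forward as they close: fully open they stand 13 mm farther back than shut.
Start: joints at [-1.286, 0.468, -0.012, 1.603, 0.006, 1.071, -0.056], TCP at [0.209, 0.615, 0.231] pointing down, gripper open.
Joint ranges: [-2.53, 2.53], [-0.31, 2.02], [-1.57, 1.55], [0.28, 2.44], [-1.29, 4.43], [0.15, 1.84], [-2.92, 2.92]. Speed limits (rad/s): [2.57, 2.57, 3.14, 3.14, 3.14, 3.14, 3.14].

INTERFACE

Orientations are given as [roll, pitch, yaw] about the fixed x, y, z axes, in that order (R = Rz(yaw) Ry(pitch) Rx(roll)).
In Python, from workcell import bot gives the robot as it stands. The module is installed in compiled form; this text tells all that it offers.
- The arm moves only by the tool drive_tool, never from a script. Its argument "increments" is a list of rows, each an object with "slide": the shift along the world's x, y, z in m, a list of three; "turn": the turn about the world's z in degrees. In form: [{"slide": [x, y, z], "turn": turn}, ...]. A call has 1 to 5 rows; each row is the pose to reach, as a shift and turn from the pose commanded when the call began; what a row does not reach only later rows make up. A row lasts 1/10 s, in which the tool goes at most 50 mm and 8.59 degrees, less where a joint would pass 70% of its speed; a pose out of reach is approached as far as the arm can. A call with a gripper value outside its range is refused whole. "fingers" is the finger opening in m, from 0 to 0.0854, set as the call begins (left out, the last holds). The fingers move at their own pace and stop on an object; "newtons" is the grip in N (left out, the last holds). Time passes only in rows, so rows that repeat a pose let the fingers close. It gives the time, the measured TCP pose, the force, the opening and the grip force at its end, in the units of the state.
- bot.get_state(): the state, without advancing time (a new reading comes with each control period).
- bot.get_image(name): name is "scene" or "top" or "wrist"; returns (picture, depth): 480x640x3 uint8, red, green, blue; 480x640 float32, m along the optical axis (not along the pixel's ray), 0 where there is no reading.
- bot.get_calibration(name): a dict with "fovy" (degrees; the focal length in pixels is half the picture's height over the tangent of half this angle, whatever the lens; pixels are square), "cx", "cy" (the principal point, pixels), "eye" and "rotation" of the camera in the world; the wrist camera has in their place "mount" (4x4, takes a point from camera to tool coordinates, whose origin is the TCP and whose axes are the flange's). Camera axes: x right, y down, z forward; pixel columns grow to the right and rows downward; lengths in m; the calibration is good to about 2 mm. The wrist camera is an equidistant fisheye: a pixel r from the principal point sees the ray r / f radians off the axis. A picture is of the moment at which its call begins: read the wrist's pose just before it. get_calibration takes no time and is no camera call.
- bot.job_done(): hands the job in; it is judged then, once.
Trained networks look in the newest picture that a camera, given by its name, has taken for a name from the list of things; names that differ only in an ending like _2 or _b are one class to them, and where a whole thing is asked for, a point or a joint stands for the part that bears it (a point fixed in the world has none). Each returns a list of dicts, best first, with "confidence" (0 to 1); they miss things now and then, are a little off and sometimes report something else, mostly with a low value. They report only what shows in the picture. A call takes as long as a camera call. They do not tell look-alikes from the thing itself.
- bot.recognise(camera, thing): "box" ([left, top, right, bottom] in pixels, round what is visible of it).
- bot.regions_of(camera, thing): "mask" (480x640 bool, what is visible of it) and "box" ([left, top, right, bottom] in pixels, round what is visible of it).
The state is a dict: "clock": time; "joint_pos": joint angles; "joint_vel": joint speeds; "effort": joint torques, N m; "position": TCP position; "tcp_rot": TCP orientation; "contact_force": force on the tool from outside, world axes, zero at the start; "wrist_torque": the same for the moment, N m; "width": finger opening in m; "gripper_force": force on a finger pad.
Only numpy, scipy, OpenCV 4.12 (cv2) and the standard library are available. Lean on these libraries where they do the work, as an engineer would, in place of code of your own. Each camera call takes 0.05 s, during which the arm holds its last target. There are 200 camera calls.

## Working session

There is one attempt and no reset: what is moved stays moved. The work goes in short steps, Python scripts to look and compute and a tool call to move; the robot and the scene stay as the last step left them, time stands still between calls to the robot, and variables do not carry over. Pictures are saved under pics/ and viewed, at most 14 in all, crops included, and the job is handed in when it is done.

Besides the shell and the picture viewer there is one more tool, called after "Emit:" as name([rows], argument=value, ...), one row to a line, values as JSON. drive_tool: Moves the arm, as the interface text tells. Its arguments: {"type":"object","properties":{"increments":{"type":"array"},"fingers":{"type":"number"},"newtons":{"type":"number"}},"required":["increments"]}

```bash
mkdir -p pics; cat > h.py <<'E'
import numpy as np, cv2
from workcell import bot
from scipy.spatial.transform import Rotation as R
def cam(n):
    c=bot.get_calibration(n); f=240/np.tan(np.radians(c["fovy"])/2); return c,f
def pts(n,depth,mask,st=None):
    c,f=cam(n); v,u=np.nonzero(mask&(depth>0)); d=depth[v,u]
    x=(u-c["cx"]);y=(v-c["cy"])
    if n!="wrist":
        P=np.stack([x/f*d,y/f*d,d],1); return P@np.array(c["rotation"]).T+np.array(c["eye"])
    r=np.hypot(x,y)+1e-9; t=np.tan(r/f); P=np.stack([x/r*t*d,y/r*t*d,d],1)
    M=np.array(c["mount"]); P=P@M[:3,:3].T+M[:3,3]
    return P@R.from_euler('xyz',st["tcp_rot"]).as_matrix().T+np.array(st["position"])
E
python3 - <<'E'
from h import *
print(bot.get_state(),bot.tcp_to_grasp)
for n in("scene","top"):
    im,d=bot.get_image(n); cv2.imwrite(f"pics/{n}0.png",im[:,:,::-1]); np.save(n,d); print(n,bot.get_calibration(n))
    for t in "burner_large burner_small ring_large ring_small cap_large cap_small espresso_cup hob mat teaspoon".split():
        for q in bot.regions_of(n,t)[:4]:
            P=pts(n,d,q["mask"])
            if len(P)<5: continue
            lo,hi=np.percentile(P,[1,99],axis=0)
            print(n,t,round(q["confidence"],2),np.round(q["box"]),"mid",np.round((lo+hi)/2,3),"ext",np.round(hi-lo,3),"zmax",round(hi[2],3))
E
```

```text
{'clock': 0.0, 'joint_pos': array([-1.28598849,  0.46839068, -0.01157452,  1.603637  ,  0.00597737,
        1.07140332, -0.05629981]), 'joint_vel': array([0.00022072, 0.00211302, 0.0002253 , 0.00095207, 0.00084726,
       0.00095906, 0.00146195]), 'effort': array([ 4.10435850e-04, -5.32389235e+01,  2.09576340e-02, -2.51305282e+01,
        1.12411275e-02,  7.91123312e-03,  1.31447450e-05]), 'position': array([0.20917298, 0.61482575, 0.23032401]), 'tcp_rot': array([-3.13979258e+00,  1.18438482e-04,  2.81368510e+00]), 'contact_force': array([-0.07991036,  0.27401101,  0.1939046 ]), 'wrist_torque': array([ 0.02466975, -0.01249071, -0.01578958]), 'gripper_force': 0.0, 'width': 0.08516591528116163} 0.0187
scene {'fovy': 46.82714277365107, 'cx': 312.67108685983334, 'cy': 240.40741010198724, 'eye': array([-0.36075472,  0.89575856,  0.87316383]), 'rotation': array([-2.14980245, -0.0132771 , -2.33353169])}Traceback (most recent call last):
  File "<stdin>", line 7, in <module>
  File "h.py", line 10, in pts
    P=np.stack([x/f*d,y/f*d,d],1); return P@np.array(c["rotation"]).T+np.array(c["eye"])
                                          ~~~~~~~~~~~~~~~~~~~~~~~~~~~^~~~~~~~~~~~~~~~~~~
ValueError: operands could not be broadcast together with shapes (190,) (3,)
```

View pics/scene0.png

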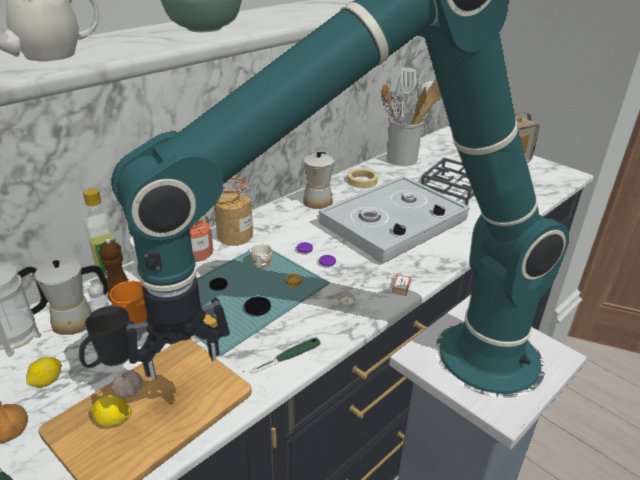

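The scene picture shows the gripper over the chopping board at the left (180,330), and the mat in the middle with two black caps (218,284), (258,306), a brass part (294,280) and the cup (261,256). Two purple caps stand off the mat at (305,247) and (327,260), and the hob is at (395,215). The camera's rotation is given as rpy, so I'll fix the helper.

```bash
sed -i 's/np.array(c\["rotation"\]).T/R.from_euler("xyz",c["rotation"]).as_matrix().T/' h.py
cat > look.py <<'E'
from h import *
import sys
def look(n,tag,things):
    st=bot.get_state(); im,d=bot.get_image(n); cv2.imwrite(f"pics/{n}{tag}.png",im[:,:,::-1])
    for t in things.split():
        for q in bot.regions_of(n,t)[:4]:
            P=pts(n,d,q["mask"],st)
            if len(P)<5: continue
            zt=np.percentile(P[:,2],95); T=P[P[:,2]>zt-0.008]
            lo,hi=np.percentile(P,[1,99],axis=0); (cx,cy),r=cv2.minEnclosingCircle(T[:,:2].astype(np.float32))
            print(n,t,round(q["confidence"],2),np.round(q["box"]).astype(int),"mid",np.round((lo+hi)/2,3),"ext",np.round(hi-lo,3),"ztop",round(zt,3),"circ",round(cx,4),round(cy,4),"d",round(2*r,3))
if __name__=="__main__": look(*sys.argv[1:4])
E
python3 look.py top 0 "burner_large burner_small ring_large ring_small cap_large cap_small espresso_cup hob mat teaspoon"
python3 look.py scene 1 "burner_large burner_small ring_large ring_small"
```

```text
top burner_large 0.94 [411 225 443 256] mid [ 0.524 -0.192  0.057] ext [0.063 0.058 0.016] ztop 0.063 circ 0.5247 -0.1912 d 0.068
top burner_small 0.92 [495 236 519 261] mid [ 0.513 -0.362  0.056] ext [0.047 0.044 0.017] ztop 0.064 circ 0.5136 -0.3593 d 0.05
top burner_small 0.41 [190 254 218 280] mid [0.465 0.273 0.02 ] ext [0.057 0.06  0.013] ztop 0.025 circ 0.4653 0.2735 d 0.064
top ring_large 0.68 [145 179 151 233] mid [0.59  0.411 0.011] ext [0.109 0.021 0.017] ztop 0.015 circ 0.5896 0.4094 d 0.112
top ring_large 0.56 [189 199 205 217] mid [0.596 0.292 0.02 ] ext [0.041 0.043 0.014] ztop 0.025 circ 0.5964 0.292 d 0.045
top ring_large 0.55 [135 233 166 259] mid [0.504 0.39  0.018] ext [0.061 0.059 0.029] ztop 0.031 circ 0.5013 0.3882 d 0.061
top ring_small 0.78 [253 250 272 272] mid [0.474 0.149 0.022] ext [0.038 0.038 0.021] ztop 0.031 circ 0.4745 0.1489 d 0.041
top cap_large 0.84 [191 252 220 281] mid [0.464 0.273 0.019] ext [0.059 0.06  0.016] ztop 0.025 circ 0.465 0.2737 d 0.064
top cap_small 0.89 [317 204 337 228] mid [0.575 0.016 0.016] ext [0.044 0.041 0.011] ztop 0.02 cir
[... 566 characters left out ...]
74  0.053] ext [0.275 0.367 0.036] ztop 0.059 circ 0.4982 -0.2754 d 0.454
top mat 0.88 [132 173 296 295] mid [0.539 0.257 0.004] ext [0.26  0.354 0.011] ztop 0.008 circ 0.5387 0.2573 d 0.435
top teaspoon 0.9 [141 180 151 239] mid [0.589 0.413 0.011] ext [0.111 0.023 0.017] ztop 0.015 circ 0.5896 0.4094 d 0.112
top teaspoon 0.28 [370 174 558 327] mid [ 0.498 -0.274  0.051] ext [0.275 0.367 0.039] ztop 0.059 circ 0.498 -0.2756 d 0.454
scene burner_large 0.49 [358 211 381 221] mid [ 0.523 -0.188  0.057] ext [0.065 0.059 0.015] ztop 0.063 circ 0.5213 -0.1863 d 0.067
scene burner_small 0.58 [404 194 417 203] mid [ 0.509 -0.358  0.057] ext [0.033 0.04  0.017] ztop 0.064 circ 0.5111 -0.3571 d 0.048
```

View pics/top0.png

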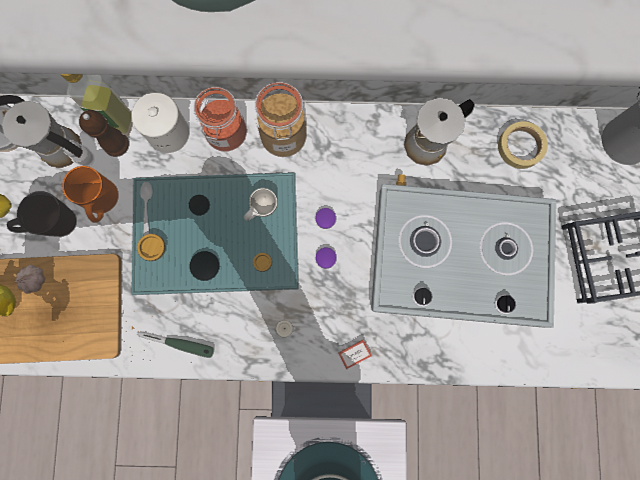

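The top picture shows the mat with ring_large at (151,246), cap_small (199,204), cap_large (204,265), ring_small (262,262), the cup (263,203) and the spoon (146,208). The purple decoys are off the mat. burner_large is at (425,241) and burner_small at (507,247). Heights and diameters agree with the sizes given, so I'm moving above ring_large.

Emit:
drive_tool([
  {"slide":[0.2,-0.15,0],"turn":18.8},
  {"slide":[0.2,-0.15,0],"turn":18.8},
  {"slide":[0.2,-0.15,0],"turn":18.8},
  {"slide":[0.2,-0.15,0],"turn":18.8},
  {"slide":[0.2,-0.15,0],"turn":18.8},
], fingers=0.0854, newtons=40)

```text
clock: 1.4
position: [0.4108, 0.464, 0.2316]
tcp_rot: [3.141, 0.0, -3.141]
contact_force: [0.8, 1.5, -0.3]
width: 0.0854
gripper_force: 0.0
```

Emit:
drive_tool([
  {"slide":[0.093,-0.076,-0.08],"turn":0},
  {"slide":[0.093,-0.076,-0.08],"turn":0},
  {"slide":[0.093,-0.076,-0.08],"turn":0},
  {"slide":[0.093,-0.076,-0.08],"turn":0},
  {"slide":[0.093,-0.076,-0.08],"turn":0},
])

```text
clock: 1.9
position: [0.5027, 0.3884, 0.1505]
tcp_rot: [-3.141, -0.001, 3.139]
contact_force: [-0.9, 0.7, -0.1]
width: 0.0854
gripper_force: 0.0
```

```bash
python3 look.py wrist 1 "ring_large cap_large teaspoon"
```

```text
wrist ring_large 0.88 [284 186 362 263] mid [0.5   0.388 0.022] ext [0.055 0.054 0.014] ztop 0.029 circ 0.5006 0.3882 d 0.06
wrist cap_large 0.58 [139 139 214 221] mid [0.465 0.275 0.013] ext [0.059 0.06  0.018] ztop 0.022 circ 0.4643 0.2737 d 0.065
wrist teaspoon 0.56 [332 254 364 378] mid [0.588 0.411 0.009] ext [0.115 0.024 0.012] ztop 0.014 circ 0.5844 0.409 d 0.126
```

View pics/wrist1.png

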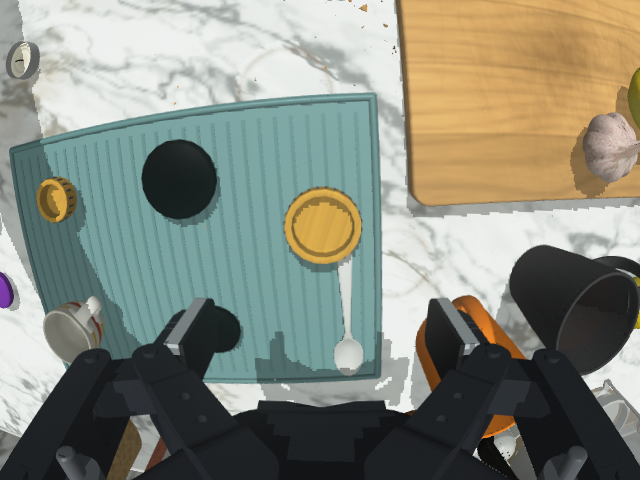

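The wrist picture shows ring_large at (322,226) with the spoon handle just behind it and clear space at both finger sides. Now I'll grasp it.

Emit:
drive_tool([
  {"slide":[-0.002,0,-0.05]},
  {"slide":[-0.002,0,-0.1]},
  {"slide":[-0.002,0,-0.13]},
  {"slide":[-0.002,0,-0.142]},
  {"slide":[-0.002,0,-0.142]},
])

```text
schema error: expected keys slide, turn
```

Emit:
drive_tool([
  {"slide":[0,0,0]},
  {"slide":[0,0,0]},
  {"slide":[0,0,0]},
  {"slide":[0,0,0]},
  {"slide":[0,0,0]},
], fingers=0.04, newtons=40)

```text
schema error: expected keys slide, turn
```

Emit:
drive_tool([
  {"slide":[-0.002,0,-0.05],"turn":0},
  {"slide":[-0.002,0,-0.1],"turn":0},
  {"slide":[-0.002,0,-0.13],"turn":0},
  {"slide":[-0.002,0,-0.142],"turn":0},
  {"slide":[-0.002,0,-0.142],"turn":0},
])

```text
clock: 2.6
position: [0.4992, 0.3898, 0.0084]
tcp_rot: [-3.141, -0.002, -3.14]
contact_force: [0.3, -0.9, 0.5]
width: 0.0855
gripper_force: 0.0
```

Emit:
drive_tool([
  {"slide":[0,0,0],"turn":0},
  {"slide":[0,0,0],"turn":0},
  {"slide":[0,0,0],"turn":0},
  {"slide":[0,0,0],"turn":0},
  {"slide":[0,0,0],"turn":0},
], fingers=0.04, newtons=40)

```text
clock: 3.1
position: [0.5016, 0.3906, 0.0123]
tcp_rot: [3.139, 0.003, -3.141]
contact_force: [-2.0, -1.6, 6.0]
width: 0.0569
gripper_force: 41.6
```

Emit:
drive_tool([
  {"slide":[0,0,0.01],"turn":0},
  {"slide":[0,0,0.04],"turn":0},
  {"slide":[0,0,0.09],"turn":0},
  {"slide":[0,0,0.13],"turn":0},
  {"slide":[0,-0.03,0.14],"turn":0},
])

```text
clock: 3.6
position: [0.5019, 0.3659, 0.1565]
tcp_rot: [3.131, 0.009, -3.136]
contact_force: [0.6, 1.1, -2.1]
width: 0.0568
gripper_force: 43.3
```

Emit:
drive_tool([
  {"slide":[0.01,-0.05,0],"turn":0},
  {"slide":[0.01,-0.1,0],"turn":0},
  {"slide":[0.01,-0.15,0],"turn":0},
  {"slide":[0.01,-0.2,0],"turn":0},
  {"slide":[0.01,-0.25,0],"turn":0},
])

```text
clock: 4.1
position: [0.5104, 0.1085, 0.1509]
tcp_rot: [3.141, 0.002, -3.141]
contact_force: [1.2, -0.1, -1.7]
width: 0.0567
gripper_force: 43.3
```

Emit:
drive_tool([
  {"slide":[0,-0.05,0],"turn":0},
  {"slide":[0,-0.1,0],"turn":0},
  {"slide":[0,-0.15,0],"turn":0},
  {"slide":[0,-0.19,0],"turn":0},
  {"slide":[0,-0.21,0],"turn":0},
])

```text
clock: 4.6
position: [0.5102, -0.1044, 0.151]
tcp_rot: [-3.14, 0.003, 3.136]
contact_force: [-0.6, 0.9, -1.1]
width: 0.0567
gripper_force: 43.3
```

```bash
python3 look.py wrist 2 "ring_large burner_large burner_small hob"
```

```text
wrist ring_large 0.84 [248 242 396 377] mid [ 0.509 -0.106  0.16 ] ext [0.055 0.054 0.014] ztop 0.167 circ 0.5095 -0.1056 d 0.06
wrist burner_large 0.35 [509 122 640 369] mid [0.543 0.174 0.004] ext [0.25  0.202 0.006] ztop 0.005 circ 0.585 0.1311 d 0.394
wrist burner_small 0.72 [  8 214  46 276] mid [ 0.514 -0.359  0.056] ext [0.05  0.039 0.012] ztop 0.062 circ 0.5168 -0.3597 d 0.048
wrist hob 0.69 [  0  35 358 403] mid [ 0.499 -0.252  0.06 ] ext [0.265 0.323 0.024] ztop 0.057 circ 0.4976 -0.2659 d 0.437
```

View pics/wrist2.png

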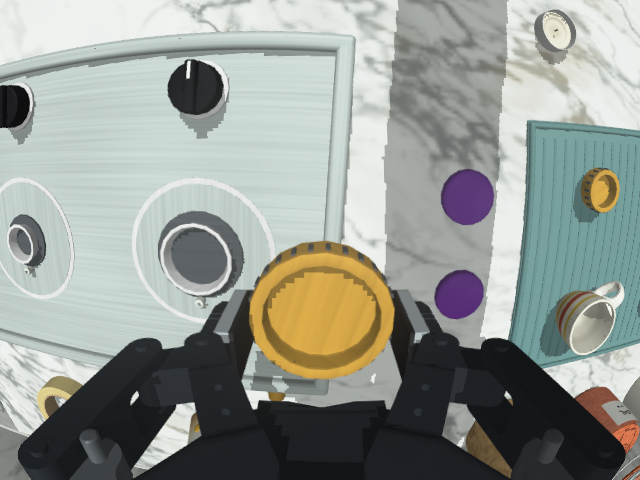

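The wrist picture shows the ring held level at (322,312). burner_large is at (200,258), fully visible with its pin at (200,302). I'll fit the rim circle by depth.

```bash
cat > rim.py <<'E'
from h import *
from scipy.optimize import least_squares
def rim(n,c,ro,zlo,zhi,rmin=0):
    st=bot.get_state(); im,d=bot.get_image(n)
    P=pts(n,d,np.ones(d.shape,bool),st); r=np.hypot(*(P[:,:2]-c).T)
    Q=P[(r<ro)&(r>rmin)&(P[:,2]>zlo)&(P[:,2]<zhi)]
    if len(Q)<8: return print("few",len(Q))
    f=lambda p:np.hypot(Q[:,0]-p[0],Q[:,1]-p[1])-p[2]
    s=least_squares(f,[*c,.02],loss="soft_l1",f_scale=.002); 
    e,rr=cv2.minEnclosingCircle(Q[:,:2].astype(np.float32))
    print(n,len(Q),"fit",np.round(s.x,4),"enc",np.round(e,4),round(rr,4),"z",np.round(np.median(Q[:,2]),4),"bbox mid",np.round((Q.min(0)+Q.max(0))/2,4))
E
python3 - <<'E'
from rim import *
for n in("wrist","top"):
    rim(n,(.522,-.19),.035,.060,.066); rim(n,(.512,-.360),.026,.060,.066)
E
```

```text
wrist 797 fit [ 0.5226 -0.1932  0.025 ] enc [ 0.5263 -0.1932] 0.0301 z 0.061 bbox mid [ 0.5263 -0.1934  0.0616]
wrist 265 fit [ 0.5112 -0.3622  0.0161] enc [ 0.5156 -0.3634] 0.022 z 0.0611 bbox mid [ 0.5156 -0.3624  0.0615]
few 0
top 70 fit [ 0.5118 -0.3617  0.0158] enc [ 0.5162 -0.361 ] 0.0209 z 0.0623 bbox mid [ 0.5162 -0.3614  0.063 ]
```

Emit:
drive_tool([
  {"slide":[0.013,-0.05,0],"turn":0},
  {"slide":[0.013,-0.0875,0],"turn":0},
  {"slide":[0.013,-0.0875,0],"turn":0},
  {"slide":[0.013,-0.0875,-0.04],"turn":0},
  {"slide":[0.013,-0.0875,-0.07],"turn":0},
])

```text
clock: 5.55
position: [0.5236, -0.1863, 0.0785]
tcp_rot: [3.141, 0.001, -3.141]
contact_force: [0.0, 0.6, -1.4]
width: 0.0569
gripper_force: 43.4
```

Emit:
drive_tool([
  {"slide":[0,0,-0.008],"turn":0},
  {"slide":[0,0,-0.014],"turn":0},
  {"slide":[0,0,-0.018],"turn":0},
  {"slide":[0,0,-0.019],"turn":0},
  {"slide":[0,0,-0.019],"turn":0},
])

```text
clock: 6.05
position: [0.5241, -0.1876, 0.0614]
tcp_rot: [-3.141, 0.002, -3.142]
contact_force: [-0.1, -1.5, -0.1]
width: 0.0566
gripper_force: 43.6
```

Emit:
drive_tool([
  {"slide":[-0.001,-0.005,0],"turn":0},
  {"slide":[-0.001,-0.005,0],"turn":0},
  {"slide":[-0.001,-0.005,-0.003],"turn":0},
  {"slide":[-0.001,-0.005,-0.003],"turn":0},
  {"slide":[-0.001,-0.005,-0.003],"turn":0},
])

```text
clock: 6.55
position: [0.5234, -0.1921, 0.0611]
tcp_rot: [3.141, 0.002, -3.141]
contact_force: [-8.4, 4.1, 30.2]
width: 0.0572
gripper_force: 45.9
```

Emit:
drive_tool([
  {"slide":[0,0,0],"turn":0},
  {"slide":[0,0,0],"turn":0},
  {"slide":[0,0,0],"turn":0},
  {"slide":[0,0,0],"turn":0},
  {"slide":[0,0,0.04],"turn":0},
], fingers=0.0854)

```text
clock: 7.05
position: [0.5184, -0.1909, 0.0928]
tcp_rot: [3.139, -0.011, -3.141]
contact_force: [0.7, -0.1, 0.7]
width: 0.0852
gripper_force: 0.0
```

Emit:
drive_tool([
  {"slide":[0,0,0.05],"turn":0},
  {"slide":[0,0.05,0.06],"turn":0},
  {"slide":[0,0.1,0.06],"turn":0},
  {"slide":[0,0.1,0.06],"turn":0},
  {"slide":[0,0.1,0.06],"turn":0},
])

```text
clock: 7.55
position: [0.5223, -0.0907, 0.1571]
tcp_rot: [3.141, -0.0, -3.138]
contact_force: [-0.3, -0.8, -0.5]
width: 0.0851
gripper_force: 0.0
```

```bash
python3 look.py wrist 3 "ring_large ring_small"; python3 -c "
from rim import *
rim('wrist',(.522,-.19),.04,.072,.085,.018)"
```

```text
wrist ring_large 0.74 [132 202 215 285] mid [ 0.522 -0.192  0.071] ext [0.055 0.055 0.014] ztop 0.078 circ 0.5226 -0.1932 d 0.06
wrist ring_small 0.78 [567 152 607 201] mid [0.475 0.147 0.016] ext [0.039 0.038 0.026] ztop 0.028 circ 0.4744 0.1477 d 0.042
wrist ring_small 0.25 [  0  22 336 389] mid [ 0.5   -0.244  0.058] ext [0.265 0.307 0.021] ztop 0.057 circ 0.4992 -0.2569 d 0.423
wrist 2281 fit [ 0.522  -0.1923  0.0258] enc [ 0.5231 -0.1931] 0.0303 z 0.0766 bbox mid [ 0.5227 -0.1934  0.0756]
```

ring_large is seated, with its top at 0.078 and its centre within 1 mm. Next is ring_small.

Emit:
drive_tool([
  {"slide":[-0.01,0.05,0],"turn":0},
  {"slide":[-0.02,0.098,0],"turn":0},
  {"slide":[-0.03,0.146,0],"turn":0},
  {"slide":[-0.04,0.194,0],"turn":0},
  {"slide":[-0.048,0.239,0],"turn":0},
])

```text
clock: 8.25
position: [0.474, 0.1475, 0.1572]
tcp_rot: [-3.141, -0.0, 3.14]
contact_force: [0.3, 0.7, -0.2]
width: 0.0854
gripper_force: 0.0
```

Emit:
drive_tool([
  {"slide":[0,0,-0.04],"turn":0},
  {"slide":[0,0,-0.08],"turn":0},
  {"slide":[0,0,-0.1],"turn":0},
  {"slide":[0,0,-0.1],"turn":0},
  {"slide":[0,0,-0.1],"turn":0},
])

```text
clock: 8.75
position: [0.4749, 0.1459, 0.0574]
tcp_rot: [-3.141, -0.0, 3.14]
contact_force: [0.1, -0.6, 0.1]
width: 0.0855
gripper_force: 0.0
```

```bash
python3 look.py wrist 4 "ring_small"; python3 -c "
from h import *; print(bot.get_state()['position'])"
```

```text
wrist ring_small 0.6 [289 231 371 313] mid [0.474 0.149 0.016] ext [0.038 0.038 0.026] ztop 0.029 circ 0.4743 0.1485 d 0.042
[0.47565331 0.14660012 0.05852524]
```

Emit:
drive_tool([
  {"slide":[-0.001,0.002,-0.02],"turn":0},
  {"slide":[-0.001,0.002,-0.04],"turn":0},
  {"slide":[-0.001,0.002,-0.047],"turn":0},
  {"slide":[-0.001,0.002,-0.047],"turn":0},
  {"slide":[-0.001,0.002,-0.047],"turn":0},
])

```text
clock: 9.35
position: [0.4741, 0.149, 0.0113]
tcp_rot: [3.141, 0.002, 3.141]
contact_force: [0.2, 0.5, -0.3]
width: 0.0851
gripper_force: 0.0
```

Emit:
drive_tool([
  {"slide":[0,0,0],"turn":0},
  {"slide":[0,0,0],"turn":0},
  {"slide":[0,0,0],"turn":0},
  {"slide":[0,0,0],"turn":0},
  {"slide":[0,0,0],"turn":0},
], fingers=0.025)

```text
clock: 9.85
position: [0.4737, 0.149, 0.011]
tcp_rot: [3.141, 0.001, -3.141]
contact_force: [-0.5, -0.1, 5.6]
width: 0.0388
gripper_force: 39.4
```

Emit:
drive_tool([
  {"slide":[0,0,0],"turn":0},
  {"slide":[0,0,0.03],"turn":0},
  {"slide":[0,0,0.07],"turn":0},
  {"slide":[0,0,0.12],"turn":0},
  {"slide":[0,0,0.14],"turn":0},
])

```text
clock: 10.35
position: [0.4752, 0.1495, 0.1544]
tcp_rot: [3.139, 0.006, -3.141]
contact_force: [1.2, 0.3, -0.6]
width: 0.0385
gripper_force: 40.8
```

Emit:
drive_tool([
  {"slide":[0.004,-0.05,0],"turn":0},
  {"slide":[0.008,-0.1,0],"turn":0},
  {"slide":[0.012,-0.15,0],"turn":0},
  {"slide":[0.016,-0.2,0],"turn":0},
  {"slide":[0.02,-0.25,0],"turn":0},
])

```text
clock: 10.85
position: [0.4929, -0.1022, 0.1505]
tcp_rot: [3.141, 0.0, -3.141]
contact_force: [0.8, -0.3, -1.2]
width: 0.0386
gripper_force: 40.8
```

Emit:
drive_tool([
  {"slide":[0.004,-0.05,0],"turn":0},
  {"slide":[0.008,-0.1,0],"turn":0},
  {"slide":[0.012,-0.14,0],"turn":0},
  {"slide":[0.016,-0.18,0],"turn":0},
  {"slide":[0.016,-0.18,0],"turn":0},
])

```text
clock: 11.35
position: [0.5079, -0.2875, 0.1504]
tcp_rot: [-3.137, 0.0, 3.133]
contact_force: [-0.3, 0.3, -1.1]
width: 0.0388
gripper_force: 40.8
```

```bash
python3 -c "
from rim import *
print(bot.get_state()['position']); rim('wrist',(.512,-.362),.0245,.060,.066)
from look import look
look('wrist','5','ring_small')"
```

```text
[ 0.50792052 -0.28747917  0.15042509]
wrist 555 fit [ 0.5111 -0.3629  0.0161] enc [ 0.5149 -0.364 ] 0.0213 z 0.061 bbox mid [ 0.5149 -0.3626  0.0616]
wrist ring_small 0.87 [271 265 372 365] mid [ 0.508 -0.285  0.16 ] ext [0.038 0.037 0.015] ztop 0.167 circ 0.5084 -0.285 d 0.042
```

Emit:
drive_tool([
  {"slide":[0.003,-0.04,0],"turn":0},
  {"slide":[0.003,-0.077,0],"turn":0},
  {"slide":[0.003,-0.077,0],"turn":0},
  {"slide":[0.003,-0.077,-0.04],"turn":0},
  {"slide":[0.003,-0.077,-0.065],"turn":0},
])

```text
clock: 12.0
position: [0.5124, -0.3547, 0.0839]
tcp_rot: [3.14, -0.001, -3.139]
contact_force: [0.2, 0.4, -1.2]
width: 0.0386
gripper_force: 40.9
```

Emit:
drive_tool([
  {"slide":[0,0,0],"turn":0},
  {"slide":[0,0,0],"turn":0},
  {"slide":[0,0,0],"turn":0},
  {"slide":[0,0,0],"turn":0},
  {"slide":[0,0,0],"turn":0},
])

```text
clock: 12.5
position: [0.5129, -0.3576, 0.0866]
tcp_rot: [-3.141, 0.002, -3.141]
contact_force: [0.0, -0.0, -1.4]
width: 0.0388
gripper_force: 40.9
```

Emit:
drive_tool([
  {"slide":[-0.001,-0.0055,0],"turn":0},
  {"slide":[-0.001,-0.0055,-0.012],"turn":0},
  {"slide":[-0.001,-0.0055,-0.021],"turn":0},
  {"slide":[-0.001,-0.0055,-0.026],"turn":0},
  {"slide":[-0.001,-0.0055,-0.026],"turn":0},
])

```text
clock: 13.0
position: [0.5104, -0.3625, 0.0601]
tcp_rot: [3.14, -0.002, -3.142]
contact_force: [-5.6, 3.3, 13.2]
width: 0.0389
gripper_force: 42.1
```

Emit:
drive_tool([
  {"slide":[0,0,0],"turn":0},
  {"slide":[0,0,0],"turn":0},
  {"slide":[0,0,0],"turn":0},
  {"slide":[0,0,0],"turn":0},
  {"slide":[0,0,0.04],"turn":0},
], fingers=0.0854)

```text
clock: 13.5
position: [0.5079, -0.3603, 0.0942]
tcp_rot: [3.136, -0.01, -3.141]
contact_force: [1.2, -0.4, -0.1]
width: 0.085
gripper_force: 0.0
```

Emit:
drive_tool([
  {"slide":[0,0,0.05],"turn":0},
  {"slide":[0,0.05,0.06],"turn":0},
  {"slide":[0,0.1,0.06],"turn":0},
  {"slide":[0,0.1,0.06],"turn":0},
  {"slide":[0,0.1,0.06],"turn":0},
])

```text
clock: 14.0
position: [0.5117, -0.2612, 0.1594]
tcp_rot: [3.141, 0.0, -3.138]
contact_force: [-1.1, -0.4, -0.7]
width: 0.0854
gripper_force: 0.0
```

```bash
python3 look.py wrist 6 "ring_small ring_large"
```

```text
wrist ring_small 0.67 [147 210 204 271] mid [ 0.511 -0.363  0.071] ext [0.037 0.037 0.014] ztop 0.078 circ 0.5109 -0.3634 d 0.041
wrist ring_large 0.7 [380 215 467 301] mid [ 0.522 -0.195  0.071] ext [0.055 0.055 0.014] ztop 0.077 circ 0.5228 -0.1935 d 0.06
```

Both rings are seated, each with its top at 0.078 and its centre within 1 mm. Next is cap_large.

Emit:
drive_tool([
  {"slide":[-0.004,0.05,0],"turn":0},
  {"slide":[-0.008,0.1,0],"turn":0},
  {"slide":[-0.012,0.149,0],"turn":0},
  {"slide":[-0.016,0.198,0],"turn":0},
  {"slide":[-0.02,0.248,0],"turn":0},
])

```text
clock: 14.65
position: [0.4913, -0.0149, 0.1592]
tcp_rot: [-3.141, 0.0, 3.139]
contact_force: [1.2, 0.4, 0.2]
width: 0.0856
gripper_force: 0.0
```

Emit:
drive_tool([
  {"slide":[-0.004,0.05,0],"turn":0},
  {"slide":[-0.008,0.1,0],"turn":0},
  {"slide":[-0.012,0.149,0],"turn":0},
  {"slide":[-0.016,0.198,0],"turn":0},
  {"slide":[-0.02,0.248,0],"turn":0},
])

```text
clock: 15.15
position: [0.472, 0.2334, 0.1591]
tcp_rot: [-3.141, 0.0, 3.139]
contact_force: [1.4, -0.6, -0.6]
width: 0.0853
gripper_force: 0.0
```

Emit:
drive_tool([
  {"slide":[-0.007,0.039,0],"turn":0},
  {"slide":[-0.007,0.039,-0.04],"turn":0},
  {"slide":[-0.007,0.039,-0.08],"turn":0},
  {"slide":[-0.007,0.039,-0.1],"turn":0},
  {"slide":[-0.007,0.039,-0.1],"turn":0},
])

```text
clock: 15.65
position: [0.4632, 0.2694, 0.056]
tcp_rot: [-3.137, -0.005, 3.14]
contact_force: [0.8, -0.6, -0.4]
width: 0.0857
gripper_force: 0.0
```

```bash
python3 look.py wrist 7 "cap_large cap_small"; python3 -c "
from h import *; print(bot.get_state()['position'])"
```

```text
wrist cap_large 0.76 [270 214 390 326] mid [0.463 0.273 0.018] ext [0.059 0.058 0.008] ztop 0.022 circ 0.4642 0.2735 d 0.064
wrist cap_small 0.74 [  8 356  50 404] mid [0.573 0.018 0.012] ext [0.042 0.041 0.012] ztop 0.018 circ 0.5206 0.0989 d 0.241
wrist cap_small 0.62 [  0 269  17 319] mid [0.49  0.028 0.011] ext [0.036 0.018 0.011] ztop 0.016 circ 0.4903 0.0223 d 0.041
[0.46568246 0.27160859 0.06014072]
```

View pics/wrist7.png

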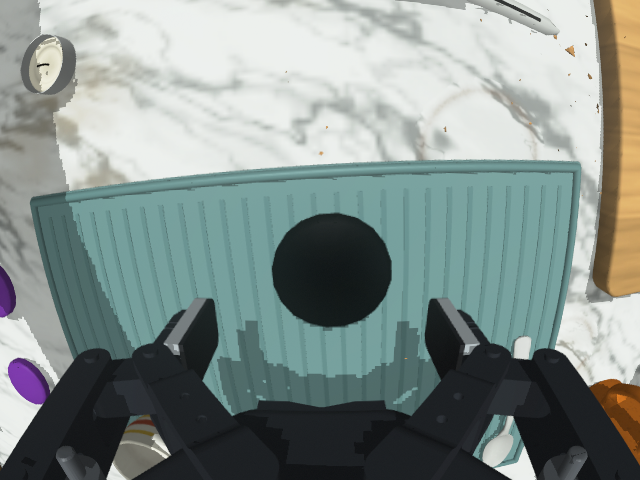

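The wrist picture shows the black cap_large at (331,270), centred between the open fingers with clear space around it. Descending to grasp.

Emit:
drive_tool([
  {"slide":[-0.001,0.002,-0.02],"turn":0},
  {"slide":[-0.001,0.002,-0.04],"turn":0},
  {"slide":[-0.001,0.002,-0.05],"turn":0},
  {"slide":[-0.001,0.002,-0.05],"turn":0},
  {"slide":[-0.001,0.002,-0.05],"turn":0},
])

```text
clock: 16.3
position: [0.4641, 0.2741, 0.0103]
tcp_rot: [3.141, 0.001, 3.142]
contact_force: [-0.1, -0.0, 0.5]
width: 0.0857
gripper_force: 0.0
```

Emit:
drive_tool([
  {"slide":[0,0,0],"turn":0},
  {"slide":[0,0,0],"turn":0},
  {"slide":[0,0,0],"turn":0},
  {"slide":[0,0,0],"turn":0},
  {"slide":[0,0,0],"turn":0},
], fingers=0.045)

```text
clock: 16.8
position: [0.464, 0.2743, 0.0111]
tcp_rot: [3.14, 0.002, -3.141]
contact_force: [-2.0, -2.2, 9.7]
width: 0.0601
gripper_force: 40.8
```

Emit:
drive_tool([
  {"slide":[0,0,0],"turn":0},
  {"slide":[0,0,0.03],"turn":0},
  {"slide":[0,0,0.07],"turn":0},
  {"slide":[0,0,0.12],"turn":0},
  {"slide":[0,0,0.14],"turn":0},
])

```text
clock: 17.3
position: [0.4652, 0.2751, 0.1542]
tcp_rot: [3.138, 0.006, -3.141]
contact_force: [0.5, 1.1, -1.4]
width: 0.0599
gripper_force: 43.5
```

Emit:
drive_tool([
  {"slide":[0.005,-0.05,0],"turn":0},
  {"slide":[0.01,-0.1,0],"turn":0},
  {"slide":[0.015,-0.147,0],"turn":0},
  {"slide":[0.02,-0.195,0],"turn":0},
  {"slide":[0.025,-0.243,0],"turn":0},
])

```text
clock: 17.8
position: [0.4882, 0.029, 0.1499]
tcp_rot: [3.141, 0.001, -3.141]
contact_force: [0.9, -0.6, -1.2]
width: 0.0597
gripper_force: 43.6
```

Emit:
drive_tool([
  {"slide":[0.01,-0.05,0],"turn":0},
  {"slide":[0.02,-0.098,0],"turn":0},
  {"slide":[0.03,-0.14,0],"turn":0},
  {"slide":[0.03,-0.14,0],"turn":0},
  {"slide":[0.03,-0.14,0],"turn":0},
])

```text
clock: 18.3
position: [0.518, -0.1102, 0.1494]
tcp_rot: [3.141, 0.0, 3.139]
contact_force: [-0.6, 0.6, -1.0]
width: 0.0604
gripper_force: 43.6
```

```bash
python3 -c "
from look import *
print(bot.get_state()['position']);look('wrist','8','cap_large ring_large')
st=bot.get_state();im,d=bot.get_image('wrist'); q=bot.regions_of('wrist','cap_large')[0]
P=pts('wrist',d,q['mask'],st); r=np.hypot(*(P[:,:2]-np.median(P[:,:2],0)).T); P=P[r<.027]
print(np.linalg.lstsq(np.c_[P[:,:2]-P[:,:2].mean(0),np.ones(len(P))],P[:,2],rcond=None)[0])
"
```

```text
[ 0.5180031  -0.11024507  0.14944411]
wrist cap_large 0.8 [246 234 394 374] mid [ 0.517 -0.111  0.156] ext [0.059 0.057 0.009] ztop 0.16 circ 0.5182 -0.1117 d 0.065
wrist cap_large 0.6 [ 15 205  48 268] mid [ 0.514 -0.356  0.055] ext [0.05  0.034 0.01 ] ztop 0.059 circ 0.5141 -0.3617 d 0.054
wrist ring_large 0.59 [153 209 240 299] mid [ 0.522 -0.192  0.071] ext [0.055 0.055 0.014] ztop 0.078 circ 0.5228 -0.1932 d 0.06
[ 0.05451552 -0.00199898  0.15801456]
```

View pics/wrist8.png

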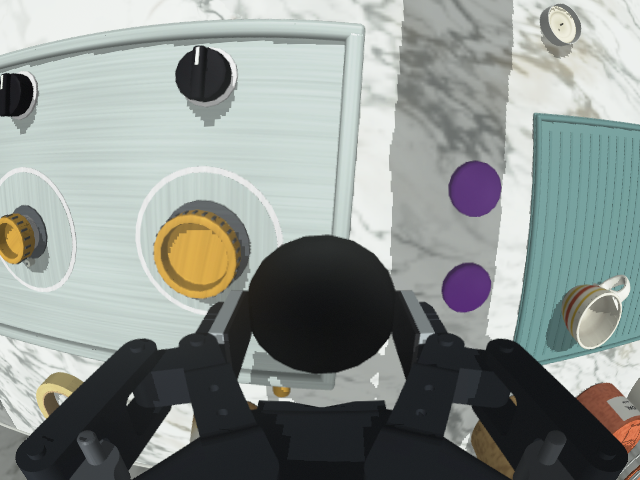

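The wrist picture shows cap_large held at (322,304), nearly level, and the seated ring_large at (198,253). Placing it.

Emit:
drive_tool([
  {"slide":[0.0045,-0.045,0],"turn":0},
  {"slide":[0.0045,-0.082,0],"turn":0},
  {"slide":[0.0045,-0.082,-0.01],"turn":0},
  {"slide":[0.0045,-0.082,-0.045],"turn":0},
  {"slide":[0.0045,-0.082,-0.045],"turn":0},
])

```text
clock: 19.05
position: [0.5198, -0.189, 0.1008]
tcp_rot: [3.139, -0.008, -3.14]
contact_force: [-0.5, 0.7, -2.1]
width: 0.0597
gripper_force: 44.1
```

Emit:
drive_tool([
  {"slide":[0,0,0],"turn":0},
  {"slide":[0,0,0],"turn":0},
  {"slide":[0,0,0],"turn":0},
])

```text
clock: 19.35
position: [0.5238, -0.1909, 0.1057]
tcp_rot: [-3.141, 0.002, -3.14]
contact_force: [-0.5, 0.0, -1.2]
width: 0.0599
gripper_force: 44.1
```

Emit:
drive_tool([
  {"slide":[-0.001,-0.001,-0.012],"turn":0},
  {"slide":[-0.001,-0.001,-0.02],"turn":0},
  {"slide":[-0.001,-0.001,-0.025],"turn":0},
  {"slide":[-0.001,-0.001,-0.028],"turn":0},
  {"slide":[-0.001,-0.001,-0.028],"turn":0},
])

```text
clock: 19.85
position: [0.5212, -0.192, 0.078]
tcp_rot: [3.14, -0.002, 3.142]
contact_force: [-8.2, 2.6, 21.1]
width: 0.0598
gripper_force: 48.7
```

Emit:
drive_tool([
  {"slide":[0,0,0],"turn":0},
  {"slide":[0,0,0],"turn":0},
  {"slide":[0,0,0],"turn":0},
  {"slide":[0,0,0],"turn":0},
  {"slide":[0,0,0.04],"turn":0},
], fingers=0.0854)

```text
clock: 20.35
position: [0.5181, -0.1909, 0.1119]
tcp_rot: [3.139, -0.011, -3.141]
contact_force: [1.4, -0.4, 0.0]
width: 0.0853
gripper_force: 0.0
```

Emit:
drive_tool([
  {"slide":[0,0,0.05],"turn":0},
  {"slide":[0,0.05,0.05],"turn":0},
  {"slide":[0,0.1,0.05],"turn":0},
  {"slide":[0,0.1,0.05],"turn":0},
  {"slide":[0,0.1,0.05],"turn":0},
])

```text
clock: 20.85
position: [0.5219, -0.0907, 0.1662]
tcp_rot: [3.141, -0.0, -3.138]
contact_force: [0.7, -1.3, 0.7]
width: 0.0857
gripper_force: 0.0
```

```bash
python3 look.py wrist 9 "cap_large"
```

```text
wrist cap_large 0.96 [128 197 217 290] mid [ 0.521 -0.192  0.084] ext [0.059 0.059 0.01 ] ztop 0.089 circ 0.5213 -0.1937 d 0.065
```

cap_large is home (top at 0.089, centred). Next is cap_small, the black one at (0.597, 0.292).

Emit:
drive_tool([
  {"slide":[0.01,0.048,0],"turn":0},
  {"slide":[0.02,0.096,0],"turn":0},
  {"slide":[0.03,0.144,0],"turn":0},
  {"slide":[0.04,0.192,0],"turn":0},
  {"slide":[0.048,0.24,0],"turn":0},
])

```text
clock: 21.45
position: [0.5708, 0.1476, 0.166]
tcp_rot: [-3.141, 0.0, 3.138]
contact_force: [1.2, -0.9, 0.3]
width: 0.0853
gripper_force: 0.0
```

Emit:
drive_tool([
  {"slide":[0.01,0.048,0],"turn":0},
  {"slide":[0.02,0.096,0],"turn":0},
  {"slide":[0.027,0.143,0],"turn":0},
  {"slide":[0.027,0.143,-0.04],"turn":0},
  {"slide":[0.027,0.143,-0.07],"turn":0},
])

```text
clock: 21.95
position: [0.5972, 0.2913, 0.0945]
tcp_rot: [-3.141, 0.0, -3.141]
contact_force: [-0.1, -1.0, -0.1]
width: 0.0854
gripper_force: 0.0
```

Emit:
drive_tool([
  {"slide":[0,0,-0.03],"turn":0},
  {"slide":[0,0,-0.03],"turn":0},
  {"slide":[0,0,-0.03],"turn":0},
])

```text
clock: 22.25
position: [0.5975, 0.2894, 0.066]
tcp_rot: [-3.141, -0.001, 3.14]
contact_force: [0.4, 0.8, 1.3]
width: 0.085
gripper_force: 0.0
```

```bash
python3 look.py wrist 10 "cap_small espresso_cup"; python3 -c "
from h import *; print(bot.get_state()['position'])"
```

```text
wrist cap_small 0.57 [288 222 371 302] mid [0.597 0.293 0.017] ext [0.043 0.042 0.009] ztop 0.022 circ 0.5975 0.292 d 0.047
wrist espresso_cup 0.89 [ 33 209 138 335] mid [0.595 0.156 0.031] ext [0.065 0.067 0.042] ztop 0.051 circ 0.5919 0.1579 d 0.082
wrist espresso_cup 0.52 [288 222 369 304] mid [0.597 0.292 0.013] ext [0.044 0.043 0.019] ztop 0.022 circ 0.5975 0.292 d 0.047
[0.59846488 0.29088923 0.06842416]
```

View pics/wrist10.png

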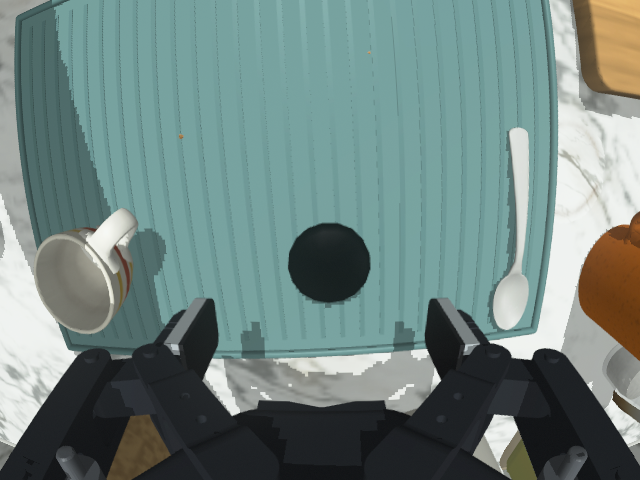

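The wrist picture shows the black cap_small at (329,263), centred. The cup at (85,270) and the spoon (512,300) are well clear of the fingers. Grasping.

Emit:
drive_tool([
  {"slide":[-0.001,0.0015,-0.03],"turn":0},
  {"slide":[-0.001,0.0015,-0.05],"turn":0},
  {"slide":[-0.001,0.0015,-0.057],"turn":0},
  {"slide":[-0.001,0.0015,-0.057],"turn":0},
  {"slide":[-0.001,0.0015,-0.057],"turn":0},
])

```text
clock: 22.9
position: [0.5969, 0.2927, 0.0109]
tcp_rot: [3.14, 0.002, -3.142]
contact_force: [0.6, 0.2, -0.1]
width: 0.0858
gripper_force: 0.0
```

Emit:
drive_tool([
  {"slide":[0,0,0],"turn":0},
  {"slide":[0,0,0],"turn":0},
  {"slide":[0,0,0],"turn":0},
  {"slide":[0,0,0],"turn":0},
  {"slide":[0,0,0],"turn":0},
], fingers=0.03)

```text
clock: 23.4
position: [0.5963, 0.2925, 0.0106]
tcp_rot: [3.141, 0.001, -3.141]
contact_force: [-1.6, -0.7, 5.3]
width: 0.0436
gripper_force: 39.8
```

Emit:
drive_tool([
  {"slide":[0,0,0],"turn":0},
  {"slide":[0,0,0.03],"turn":0},
  {"slide":[0,0,0.07],"turn":0},
  {"slide":[0,0,0.12],"turn":0},
  {"slide":[0,0,0.15],"turn":0},
])

```text
clock: 23.9
position: [0.597, 0.2929, 0.1633]
tcp_rot: [3.139, 0.004, -3.141]
contact_force: [0.5, -0.4, -0.2]
width: 0.0434
gripper_force: 41.0
```

Emit:
drive_tool([
  {"slide":[-0.008,-0.048,0],"turn":0},
  {"slide":[-0.016,-0.096,0],"turn":0},
  {"slide":[-0.024,-0.144,0],"turn":0},
  {"slide":[-0.032,-0.192,0],"turn":0},
  {"slide":[-0.04,-0.24,0],"turn":0},
])

```text
clock: 24.4
position: [0.5551, 0.0505, 0.1596]
tcp_rot: [3.142, 0.0, -3.141]
contact_force: [0.6, 0.1, -0.7]
width: 0.0433
gripper_force: 41.0
```

Emit:
drive_tool([
  {"slide":[-0.008,-0.048,0],"turn":0},
  {"slide":[-0.016,-0.096,0],"turn":0},
  {"slide":[-0.024,-0.144,0],"turn":0},
  {"slide":[-0.032,-0.192,0],"turn":0},
  {"slide":[-0.04,-0.24,0],"turn":0},
])

```text
clock: 24.9
position: [0.5152, -0.1895, 0.1597]
tcp_rot: [3.142, 0.001, -3.141]
contact_force: [0.9, -1.4, -0.8]
width: 0.043
gripper_force: 41.0
```

Emit:
drive_tool([
  {"slide":[-0.006,-0.048,0],"turn":0},
  {"slide":[-0.006,-0.096,0],"turn":0},
  {"slide":[-0.006,-0.096,0],"turn":0},
  {"slide":[-0.006,-0.096,0],"turn":0},
])

```text
clock: 25.3
position: [0.5091, -0.2848, 0.1592]
tcp_rot: [3.141, -0.0, 3.139]
contact_force: [0.2, 1.9, -0.9]
width: 0.0428
gripper_force: 41.0
```

```bash
python3 -c "
from look import *
print(bot.get_state()['position']);look('wrist','11','cap_small ring_small')"
```

```text
[ 0.50907013 -0.28484346  0.15916349]
wrist cap_small 0.93 [601 182 634 226] mid [0.488 0.014 0.008] ext [0.044 0.048 0.019] ztop 0.017 circ 0.488 0.0123 d 0.048
wrist cap_small 0.93 [588 261 617 300] mid [0.574 0.013 0.012] ext [0.042 0.041 0.012] ztop 0.017 circ 0.5738 0.0136 d 0.046
wrist cap_small 0.67 [271 258 373 358] mid [ 0.509 -0.286  0.166] ext [0.042 0.041 0.01 ] ztop 0.17 circ 0.5103 -0.2856 d 0.047
wrist cap_small 0.19 [ 89  21 583 381] mid [ 0.491 -0.277  0.06 ] ext [0.26  0.361 0.024] ztop 0.057 circ 0.4967 -0.2768 d 0.452
wrist ring_small 0.89 [178 214 235 274] mid [ 0.513 -0.364  0.064] ext [0.043 0.04  0.028] ztop 0.078 circ 0.5111 -0.3634 d 0.042
```

View pics/wrist11.png

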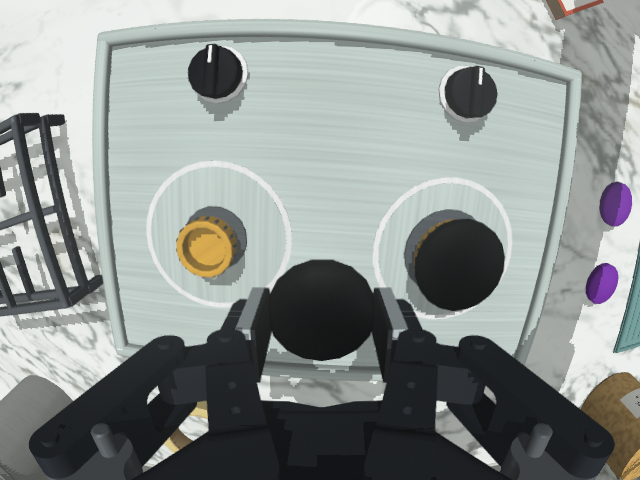

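The wrist picture shows cap_small held level at (321,310), ring_small ready at (207,246) and cap_large home at (460,264). Placing it.

Emit:
drive_tool([
  {"slide":[0.001,-0.04,0],"turn":0},
  {"slide":[0.001,-0.078,0],"turn":0},
  {"slide":[0.001,-0.078,-0.02],"turn":0},
  {"slide":[0.001,-0.078,-0.054],"turn":0},
  {"slide":[0.001,-0.078,-0.054],"turn":0},
])

```text
clock: 25.95
position: [0.5087, -0.358, 0.1011]
tcp_rot: [3.136, -0.007, -3.139]
contact_force: [-1.2, 0.0, -2.0]
width: 0.0431
gripper_force: 41.2
```

Emit:
drive_tool([
  {"slide":[0,0,0],"turn":0},
  {"slide":[0,0,0],"turn":0},
  {"slide":[0,0,0],"turn":0},
])

```text
clock: 26.25
position: [0.512, -0.3618, 0.1071]
tcp_rot: [-3.14, 0.003, -3.14]
contact_force: [0.1, -1.1, -0.6]
width: 0.0428
gripper_force: 41.2
```

Emit:
drive_tool([
  {"slide":[-0.0005,-0.001,-0.012],"turn":0},
  {"slide":[-0.0005,-0.001,-0.021],"turn":0},
  {"slide":[-0.0005,-0.001,-0.026],"turn":0},
  {"slide":[-0.0005,-0.001,-0.029],"turn":0},
  {"slide":[-0.0005,-0.001,-0.029],"turn":0},
])

```text
clock: 26.75
position: [0.5097, -0.3623, 0.0775]
tcp_rot: [3.14, -0.001, 3.142]
contact_force: [-5.0, 3.4, 12.6]
width: 0.0432
gripper_force: 42.7
```

Emit:
drive_tool([
  {"slide":[0,0,0],"turn":0},
  {"slide":[0,0,0],"turn":0},
  {"slide":[0,0,0],"turn":0},
  {"slide":[0,0,0],"turn":0},
  {"slide":[0,0,0.04],"turn":0},
], fingers=0.0854)

```text
clock: 27.25
position: [0.507, -0.3603, 0.1112]
tcp_rot: [3.136, -0.01, -3.141]
contact_force: [0.5, -0.0, -0.2]
width: 0.0856
gripper_force: 0.0
```

Emit:
drive_tool([
  {"slide":[0,0,0.05],"turn":0},
  {"slide":[0,0.05,0.06],"turn":0},
  {"slide":[0,0.08,0.07],"turn":0},
  {"slide":[0,0.08,0.07],"turn":0},
  {"slide":[0,0.08,0.07],"turn":0},
])

```text
clock: 27.75
position: [0.5106, -0.2822, 0.1866]
tcp_rot: [-3.141, 0.001, -3.14]
contact_force: [0.0, 0.1, -0.5]
width: 0.0854
gripper_force: 0.0
```

```bash
python3 look.py wrist 12 "cap_small cap_large"; python3 look.py top 12 "espresso_cup"
```

```text
wrist cap_small 0.82 [568 254 603 288] mid [0.574 0.014 0.008] ext [0.043 0.044 0.019] ztop 0.017 circ 0.5742 0.014 d 0.047
wrist cap_small 0.8 [183 204 242 265] mid [ 0.511 -0.363  0.07 ] ext [0.043 0.044 0.038] ztop 0.089 circ 0.5113 -0.3633 d 0.046
wrist cap_small 0.72 [584 179 614 220] mid [0.488 0.01  0.012] ext [0.042 0.04  0.012] ztop 0.017 circ 0.4882 0.0118 d 0.046
wrist cap_large 0.82 [400 208 487 294] mid [ 0.521 -0.194  0.084] ext [0.059 0.059 0.01 ] ztop 0.088 circ 0.5217 -0.1936 d 0.064
top espresso_cup 0.86 [242 187 278 223] mid [0.596 0.156 0.032] ext [0.064 0.064 0.047] ztop 0.053 circ 0.5934 0.1585 d 0.079
```

View pics/wrist12.png

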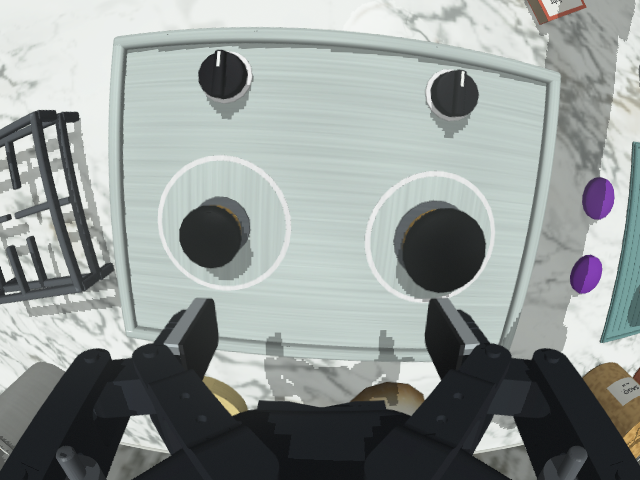

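The wrist picture shows both caps home, at (211,236) and (444,250), with tops at 0.089 and 0.088 and centres within 1 mm or so. The cup hasn't moved and the gripper is clear, so I'm handing in.

```bash
python3 -c "
from workcell import bot; print(bot.job_done())"
```

```text
the job is handed in; nothing more can be done
None
```

I put both burners back together, each ring and cap measured level and home within about 1 mm, left the espresso cup where it stood, and handed the job in at about 28 s; the hand-in call did not report a verdict.

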